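# Press the lid onto a sauce cup with the lever press

### The job

A filled sauce cup is waiting with its white lid half on in the small press with the red handle grip. Pull that press's sprung handle all the way down to its stop so that the lid goes fully home, hold it there a moment, then ease the handle slowly back up to its rest before you let go; never let it fly back. Leave the handle of the blue press alone.

Things in the scene. Friction and masses are not known exactly. Their poses are not given: they have to be found in the camera images.
- red_grip (a point): Centre of the red grip, a round bar 22 mm thick, 64 mm long, 0.31 m above the bench at rest, crossbar of a U-shaped yoke (side arms 84 mm apart); free to pinch from above, fingers before and behind it. Axes turn with the lever: y along the bar; at rest x is level, from bar to press (within 20 deg of straight ahead), z up. Hinge axis: parallel to y, at x +0.159, z -0.121 m from here in these axes.
- red_lever (a joint): Angle of the red handle, rad: 0 at rest (raised 37 deg above level), 0.85 at its lower stop. The grip goes down 0.16 m on an arc of 0.200 m radius, first up to 41 mm towards the robot. Sprung upward, damped: about 2 N at the grip near rest, 11 N at the stop, 1 to 2 N more on the move. Released more than 20 mm below rest it may fly back too fast. Press left or right on the bench; head 0.22 m high.
- lid (a joint): How far the white lid (64 mm disc on the 61 mm steel cup fixed under the ram of the red press) is pushed down, m: 0 to 0.002 at the start, about 0.0065 or more once the lever is at its stop (home). The ram, driven by the lever, meets it in the last fifth or so of the lever's stroke; the lid stays where it is pushed.
- blue_lever (a joint): Angle of the handle of the other press, alike but with a blue grip and no cup: 0 at rest, 0.85 down. To be left alone.

How it is judged:
By the outcome, as a careful person would: the job done as asked, in the order asked, and still so for the second after the job is handed in, with the robot touching nothing.
It also fails if it takes over 43 s, if anything falls off the work surface, if the arm or the gripper's body presses on something with over 40 N, if the wrist force passes 120 N, or if a joint passes its speed limit or range.

### The arm

A 6-joint arm with a two-finger parallel gripper is mounted at the origin on a cart in front of the work surface, level with it; the furniture and walls round the work are solid. World frame = base frame: x ahead of the robot, y to its left, z up, the work surface at z = 0. Lengths are in m, angles in rad, forces in N, time in s.
With the tool pointing down it reaches from about 0.275 to 0.725 m from the base axis. Payload 15.9 kg.
Tool frame: the origin (TCP) lies at the centre of the arm's flange, where the gripper is bolted on; the fingertips stand 173 mm ahead of it and the grasp point (between the pads) lies 155 mm ahead of it; z points along the fingers, y is the line along which they close (so a half turn about z gives the same grasp; the last joint's range is limited). The gripper opens to 85 mm and grips with 20 to 120 N. Pads are 22 mm wide; open, the fingers measure 114 mm over their backs; the gripper's body (76 mm by 85 mm) begins 54 mm behind the grasp point. The pads swing forward as they close: fully open they stand 13 mm farther back than shut.
Start: joints at [-1.103, 0.213, -0.034, 1.323, 0, 1.571], TCP at [0.225, -0.446, 0.405] pointing down, gripper open.
Joint ranges: [-2.98, 2.98], [-0.74, 1.72], [-1.14, 1.35], [-2.1, 2.04], [-1.57, 1.44], [-3.14, 3.14]. Speed limits (rad/s): [1.89, 1.89, 2.39, 2.57, 3.14, 3.14].

### API

Orientations are given as [roll, pitch, yaw] about the fixed x, y, z axes, in that order (R = Rz(yaw) Ry(pitch) Rx(roll)).
In Python, from rig import env gives the robot as it stands. The module is installed in compiled form; this text tells all that it offers.
- The arm moves only by the tool move_arm, never from a script. Its argument "increments" is a list of rows, each a list of 7 numbers: the shift along the world's x, y, z in mm, then the turn, a rotation vector about the world's x, y, z in degrees, then the finger opening in mm, from 0 to 85.4. In form: [[x, y, z, rx, ry, rz, hand], ...]. A call has 1 to 12 rows; each row shifts and turns the commanded pose from where the row before left it; what a row does not reach is not made up. A row lasts 1/12 s, in which the tool goes at most 41.7 mm and 7.16 degrees, less where a joint would pass 70% of its speed; a pose out of reach is approached as far as the arm can. A call is refused whole if a number of a shift passes 41.7 or a number of a turn 7.16, either way. A call with a gripper value outside its range is refused whole. The fingers move at their own pace and stop on an object; the grip force is fixed at half the most. Time passes only in rows, so rows that do not move let the fingers close. It gives the time, the measured TCP pose, the force, the opening and the grip force at its end, in the units of the state.
- env.observe(): the state, without advancing time (a new reading comes with each control period).
- env.snapshot(name): name is "scene" or "side" or "wrist"; returns a dict with "img" (384x512x3 uint8, red, green, blue), "camera_matrix" (3x3 intrinsics, pixels), "position" and "orientation" of the camera in the world. Camera axes: x right, y up, looking along -z (the intrinsics and any distortion apply to the point x, -y, -z); pixel columns grow to the right and rows downward; lengths in m; the calibration is good to about 2 mm. A picture is of the moment at which its call begins. There is no depth.
- env.hand_in(): hands the job in; it is judged then, once.
The state is a dict: "clock": time; "joints": joint angles; "joint_velocities": joint speeds; "effort": joint torques, N m; "eef_pos": TCP position; "tcp_rot": TCP orientation; "force": force on the tool from outside, world axes, zero at the start; "wrist_torque": the same for the moment, N m; "gripper_width": finger opening in m; "finger_force": force on a finger pad.
Only numpy, scipy, OpenCV 4.12 (cv2) and the standard library are available. Lean on these libraries where they do the work, as an engineer would, in place of code of your own. Each camera call takes 0.05 s, during which the arm holds its last target. There are 200 camera calls.

## Working session

There is one attempt and no reset: what is moved stays moved. The work goes in short steps, Python scripts to look and compute and a tool call to move; the robot and the scene stay as the last step left them, time stands still between calls to the robot, and variables do not carry over. Pictures are saved under pics/ and viewed, at most 10 in all, crops included, and the job is handed in when it is done.

Besides the shell and the picture viewer there is one more tool, called as name(argument=value, ...) on one line, values as JSON. move_arm: Moves the arm, as the interface text tells. Its arguments: {"type":"object","properties":{"increments":{"type":"array","items":{"type":"array","items":{"type":"number"}}}},"required":["increments"]}

```bash
mkdir -p pics; cat > h.py <<'E'
import numpy as np, cv2
from rig import env
from scipy.spatial.transform import Rotation as R
def snap(n,f=None):
    s=env.snapshot(n)
    if f: cv2.imwrite('pics/'+f,s['img'][:,:,::-1])
    return s
def rot(o):
    o=np.array(o,float)
    if o.shape==(3,3): return o
    return (R.from_euler('xyz',o) if o.size==3 else R.from_quat(o)).as_matrix()
def ray(s,u,v):
    d=np.linalg.inv(s['camera_matrix'])@[u,v,1]
    return np.array(s['position']),rot(s['orientation'])@[d[0],-d[1],-d[2]]
def plane(s,u,v,z):
    p,d=ray(s,u,v); return p+d*(z-p[2])/d[2]
def tri(rays):
    A=0;b=0
    for p,d in rays:
        d=d/np.linalg.norm(d);M=np.eye(3)-np.outer(d,d);A=A+M;b=b+M@p
    return np.linalg.solve(A,b)
E
python3 - <<'E'
from h import *
a=snap('scene');b=snap('side')
cv2.imwrite('pics/a.png',np.hstack([a['img'],b['img']])[:,:,::-1][:, :, :])
im=cv2.resize(np.hstack([a['img'],b['img']]),(800,300));cv2.imwrite('pics/ab.png',im[:,:,::-1])
for s in(a,b):
    print({k:s[k] for k in s if k!='img'})
    h=cv2.cvtColor(s['img'],cv2.COLOR_RGB2HSV)
    m=((h[...,0]<8)|(h[...,0]>172))&(h[...,1]>140)&(h[...,2]>60)
    n,l,st,c=cv2.connectedComponentsWithStats(m.astype(np.uint8))
    for i in range(1,n):
        if st[i,4]>30:print(st[i],c[i])
print(env.observe())
E
```

```text
{'camera_matrix': array([[467.05437299,   0.        , 254.83499265],
       [  0.        , 467.05437299, 192.43187941],
       [  0.        ,   0.        ,   1.        ]]), 'position': array([ 0.5713617 , -1.01572157,  0.93380299]), 'orientation': array([0.94753186, 0.00410174, 0.00296337])}
[ 332    0   63  247 6494] [361.84185402 119.35709886]
[ 36  32  17  55 338] [44.07692308 62.81065089]
[359  58   7  33  87] [362.2183908   77.98850575]
[293 112  15  54 621] [300.17552335 141.79549114]
[212 216  14  28 264] [218.95833333 228.65151515]
[  0 225   9  33 205] [  2.91219512 242.51219512]
[271 282  18   5  83] [279.07228916 283.97590361]
[182 379  10   5  39] [186.92307692 380.92307692]
[194 378  12   6  51] [198.56862745 381.05882353]
{'camera_matrix': array([[348.34168728,   0.        , 249.23509798],
       [  0.        , 348.34168728, 184.87640863],
       [  0.        ,   0.        ,   1.        ]]), 'position': array([ 0.5056199 , -0.89192115,  0.55539965]), 'orientation': array([ 1.19357963, -0.00959276, -0.04096777])}
[ 320    0   67  238 7331] [354.32928659 120.43104624]
[36
[... 588 characters left out ...]
5177305]
{'clock': 0.1, 'joints': array([-1.10299053e+00,  2.13330598e-01, -3.49806712e-02,  1.32347375e+00,
        2.39638580e-05,  1.57078670e+00]), 'joint_velocities': array([ 0.00043162, -0.00061685,  0.00268437,  0.00206975,  0.0019365 ,
        0.00147621]), 'effort': array([-4.20125489e-04, -6.87250972e+01,  4.87801623e+01,  1.23393943e-02,
       -5.89732167e-05,  1.24457910e-05]), 'eef_pos': array([ 0.22541358, -0.44617167,  0.40425996]), 'tcp_rot': array([-3.14060396e+00, -2.39733598e-05,  4.67815396e-01]), 'force': array([0.22374092, 0.07537352, 0.4300181 ]), 'wrist_torque': array([-0.0304362 , -0.01128223,  0.00942021]), 'finger_force': 0.0, 'gripper_width': 0.08529195899980196}
```

View pics/ab.png

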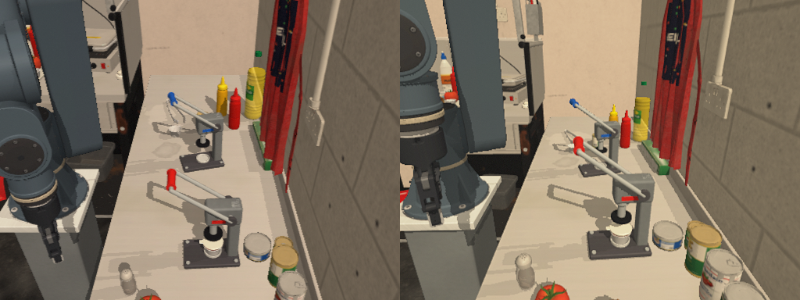

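The pictures show the red grip at scene (219,228) and side (228,185). The red press is the nearer one, and the blue press sits behind it at larger y.

```bash
python3 - <<'E'
from h import *
a=snap('scene');b=snap('side')
def red(s,x,y):
    h=cv2.cvtColor(s['img'],cv2.COLOR_RGB2HSV)
    m=(((h[...,0]<8)|(h[...,0]>172))&(h[...,1]>140)&(h[...,2]>60)).astype(np.uint8)
    n,l,st,c=cv2.connectedComponentsWithStats(m); return l==l[y,x]
P=tri([ray(a,218.96,228.65),ray(b,227.96,184.75)]);print(P)
for s,(x,y) in((a,(219,228)),(b,(228,185))):
    m=red(s,x,y);v,u=np.nonzero(m);c=np.array([u.mean(),v.mean()]);print(plane(s,*c,.31))
    print(cv2.minAreaRect(np.c_[u,v].astype(np.float32)))
crop=a['img'][190:350,190:350];crop2=b['img'][150:350,200:400]
cv2.imwrite('pics/c.png',np.hstack([cv2.resize(crop,(400,400),interpolation=3),cv2.resize(crop2,(400,400),interpolation=3)])[:,:,::-1])
E
```

```text
[ 0.49286532 -0.27966678  0.31312316]
[ 0.49242705 -0.27609424  0.31      ]
((218.5, 229.5), (27.0, 13.0), 90.0)
[ 0.49275786 -0.2719904   0.31      ]
((229.0, 186.5), (23.0, 14.0), 90.0)
```

View pics/c.png

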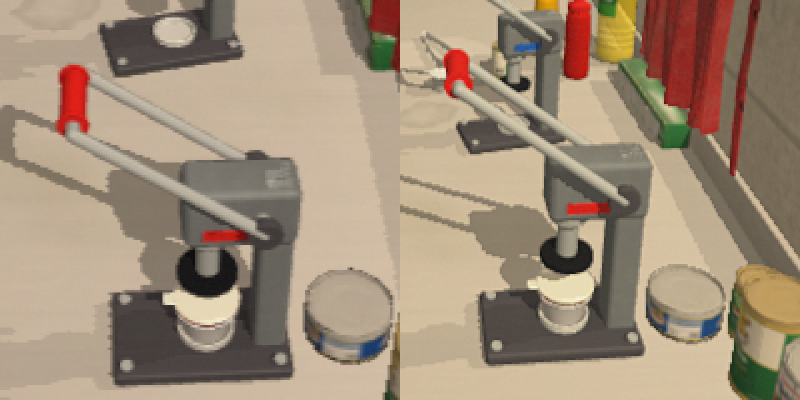

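The close-up shows the bar spanning the yoke ends, with the press facing roughly straight ahead. The two-view point (0.493, -0.278, 0.312) agrees with the given 0.31 height. Next I go above it.

move_arm(increments=[[0,0,40,0,0,5.3,85],[0,0,40,0,0,5.3,85],[20,10,30,0,0,5.3,85],[25,16,20,0,0,5.3,85],[30,18,10,0,0,5.3,85],[30,20,0,0,0,5.3,85],[30,20,0,0,0,5.3,85],[30,20,0,0,0,5.3,85],[25,20,0,0,0,5.3,85],[20,20,0,0,0,5.3,85],[10,15,0,0,0,5.3,85],[0,9,0,0,0,5,85]])

```text
clock: 1.2
eef_pos: [0.4474, -0.2766, 0.5439]
tcp_rot: [-3.141, -0.001, 1.58]
force: [-0.0, -0.2, -0.7]
gripper_width: 0.0851
finger_force: 0.0
```

```bash
python3 - <<'E'
from h import *
w=snap('wrist','w1.png')
print({k:w[k] for k in w if k!='img'})
o=env.observe();print(o['clock'],o['eef_pos'],o['tcp_rot'],o['joints'])
for z in (.31,):
  for n,xy in(('w',0),):
    pass
E
```

```text
{'camera_matrix': array([[292.13345708,   0.        , 260.37305906],
       [  0.        , 292.13345708, 187.05569552],
       [  0.        ,   0.        ,   1.        ]]), 'position': array([ 0.44642474, -0.1925177 ,  0.51342524]), 'orientation': array([-3.31744144e-01, -2.28030725e-04,  8.84480348e-03])}
1.25 [ 0.44653008 -0.27599102  0.54446585] [-3.14134849e+00 -7.86876135e-04  1.58607034e+00] [-5.53751101e-01  3.02386321e-01  4.38244418e-01  1.70728409e+00
  5.31326648e-04  1.00177095e+00]
```

View pics/w1.png

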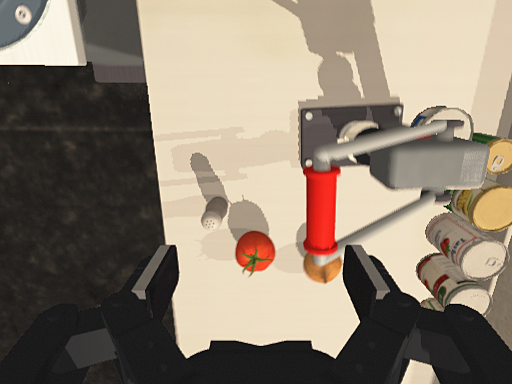

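The wrist view shows the red bar from about (322,168) to (320,255), with the press to its right and the arms tilted slightly.

```bash
python3 - <<'E'
from h import *
w=snap('wrist')
h=cv2.cvtColor(w['img'],cv2.COLOR_RGB2HSV)
m=(((h[...,0]<8)|(h[...,0]>172))&(h[...,1]>140)&(h[...,2]>60)).astype(np.uint8)
n,l,st,c=cv2.connectedComponentsWithStats(m);k=l[210,321];print(st[k],c[k])
pts=[]
for r in (180,190,200,210,220,230,238):
    u=np.nonzero(l[r]==k)[0];p=plane(w,u.mean(),r,.31);e=[plane(w,x,r,.31) for x in(u[0],u[-1])];pts.append(p);print(r,p,e[1][0]-e[0][0])
pts=np.array(pts);f=np.polyfit(pts[:,1],pts[:,0],1);print('dx/dy',f,np.degrees(np.arctan(f[0])))
for r in (st[k][1],st[k][1]+st[k][3]): print(plane(w,c[k][0],r,.31))
E
```

```text
[ 303  167   39   91 2595] [321.29788054 212.98111753]
180 [ 0.49167356 -0.2560459   0.31      ] 0.021240296397599945
190 [ 0.49196075 -0.2638162   0.31      ] 0.020750690808186478
200 [ 0.4926298  -0.27176706  0.31      ] 0.020999380211896734
210 [ 0.49255601 -0.27992217  0.31      ] 0.021253996252976193
220 [ 0.4932488  -0.28826595  0.31      ] 0.02151497168368338
230 [ 0.49356983 -0.29682296  0.31      ] 0.021004437658777908
238 [ 0.49414677 -0.30381855  0.31      ] 0.02121542936424503
dx/dy [-0.04978336  0.4788839 ] -2.8500236056635737
[ 0.48997392 -0.24623249  0.31      ]
[ 0.4962842  -0.32192855  0.31      ]
```

move_arm(increments=[[24,-2,0,0,0,1,85],[24,-1,-5,0,0,1,85],[0,0,-20,0,0,0,85],[0,0,-25,0,0,0,85],[0,0,-22,0,0,0,85],[0,0,-10,0,0,0,85],[0,0,0,0,0,0,85],[0,0,0,0,0,0,85]])

```text
clock: 1.97
eef_pos: [0.493, -0.2819, 0.4629]
tcp_rot: [-3.141, -0.0, 1.604]
force: [0.2, 1.1, 1.0]
gripper_width: 0.085
finger_force: 0.0
```

```bash
python3 - <<'E'
from h import *
w=snap('wrist','w2.png')
o=env.observe();print(o['clock'],o['eef_pos'],o['tcp_rot'],o['joints'])
E
```

```text
2.0167 [ 0.49319665 -0.28180173  0.46359757] [3.14098933e+00 5.03613249e-04 1.60516545e+00] [-5.19080151e-01  3.61943467e-01  3.14242790e-01  1.52231769e+00
 -1.11312772e-04  1.01734686e+00]
```

View pics/w2.png

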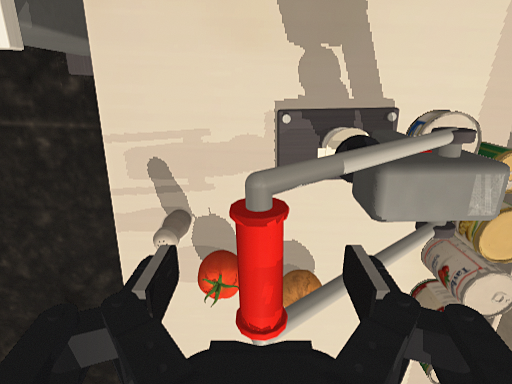

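The bar stands midway between the open fingers (about column 262, fingers at 165 and 360), so I close.

move_arm(increments=[[0,0,0,0,0,1,40],[0,0,0,0,0,0,15],[0,0,0,0,0,0,10],[0,0,0,0,0,0,10],[0,0,0,0,0,0,10],[0,0,0,0,0,0,10],[0,0,0,0,0,0,10],[0,0,0,0,0,0,10]])

```text
clock: 2.68
eef_pos: [0.4928, -0.2813, 0.4631]
tcp_rot: [-3.14, 0.0, 1.624]
force: [-8.3, -0.1, 7.0]
gripper_width: 0.0204
finger_force: 58.8
```

```bash
cat > plan.py <<'E'
import numpy as np
# TCP path following the lever by angle q, tool turning with it; yaw 2.85 deg
def rows(q):
    th=np.radians(2.85);X=np.array([np.cos(th),np.sin(th),0]);Z=np.array([0,0,1.])
    L=.155
    def tcp(a): # grip rel hinge (-.159,.121); rotate ccw in (X,Z)
        r=lambda x,z:(np.cos(a)*x-np.sin(a)*z,np.sin(a)*x+np.cos(a)*z)
        g=r(-.159,.121);u=r(0,L); return (g[0]+u[0])*X+(g[1]+u[1])*Z
    p=np.array([tcp(a) for a in q])*1000
    d=np.diff(np.round(p,0),axis=0)
    return d
if __name__=='__main__':
    n=24;q=np.linspace(0,.864,n+1)
    print(np.degrees(q[1]-q[0]));print(rows(q).astype(int).tolist())
    th=np.radians(2.85);print('axis of turn (ccw X->Z = -Y)',np.sin(th),-np.cos(th))
E
python3 plan.py
```

```text
2.0626480624709633
[[-10, 0, -6], [-9, -1, -6], [-10, 0, -7], [-9, -1, -7], [-9, 0, -7], [-8, -1, -7], [-9, 0, -8], [-8, 0, -9], [-7, -1, -8], [-8, 0, -9], [-7, -1, -9], [-7, 0, -9], [-6, 0, -9], [-6, -1, -10], [-6, 0, -10], [-5, 0, -10], [-5, 0, -10], [-5, -1, -11], [-4, 0, -11], [-4, 0, -10], [-4, 0, -11], [-3, 0, -11], [-2, 0, -11], [-3, -1, -12]]
axis of turn (ccw X->Z = -Y) 0.04972137386865785 -0.9987631275635946
```

move_arm(increments=[[-10,0,-6,0.1,-2.06,0,10],[-9,-1,-6,0.1,-2.06,0,10],[-10,0,-7,0.1,-2.06,0,10],[-9,-1,-7,0.1,-2.06,0,10],[-9,0,-7,0.1,-2.06,0,10],[-8,-1,-7,0.1,-2.06,0,10],[-9,0,-8,0.1,-2.06,0,10],[-8,0,-9,0.1,-2.06,0,10],[-7,-1,-8,0.1,-2.06,0,10],[-8,0,-9,0.1,-2.06,0,10],[-7,-1,-9,0.1,-2.06,0,10],[-7,0,-9,0.1,-2.06,0,10]])

```text
clock: 3.68
eef_pos: [0.3924, -0.2863, 0.3711]
tcp_rot: [2.706, 0.003, 1.625]
force: [10.0, -0.4, 2.8]
gripper_width: 0.0203
finger_force: 59.1
```

move_arm(increments=[[-6,0,-9,0.1,-2.06,0,10],[-6,-1,-10,0.1,-2.06,0,10],[-6,0,-10,0.1,-2.06,0,10],[-5,0,-10,0.1,-2.06,0,10],[-5,0,-10,0.1,-2.06,0,10],[-5,-1,-11,0.1,-2.06,0,10],[-4,0,-11,0.1,-2.06,0,10],[-4,0,-10,0.1,-2.06,0,10],[-4,0,-11,0.1,-2.06,0,10],[-3,0,-11,0.1,-2.06,0,10]])

```text
clock: 4.52
eef_pos: [0.345, -0.2886, 0.2689]
tcp_rot: [2.344, 0.006, 1.624]
force: [8.8, -0.5, 10.8]
gripper_width: 0.0206
finger_force: 59.5
```

```bash
python3 - <<'E'
from h import *
a=snap('scene');b=snap('side')
cv2.imwrite('pics/d.png',np.hstack([cv2.resize(a['img'][190:350,190:350],(400,400),interpolation=3),cv2.resize(b['img'][150:350,200:400],(400,400),interpolation=3)])[:,:,::-1])
o=env.observe();print(o['clock'],o['eef_pos'],o['tcp_rot'],o['force'],o['joints'])
E
```

```text
4.6167 [ 0.34503285 -0.28866426  0.26830801] [2.34431622 0.00545963 1.62435384] [10.36130871  2.1802905   8.71892442] [-0.87853352 -0.01653201 -0.83858176  0.19745586  0.60911625  0.81375737]
```

View pics/d.png

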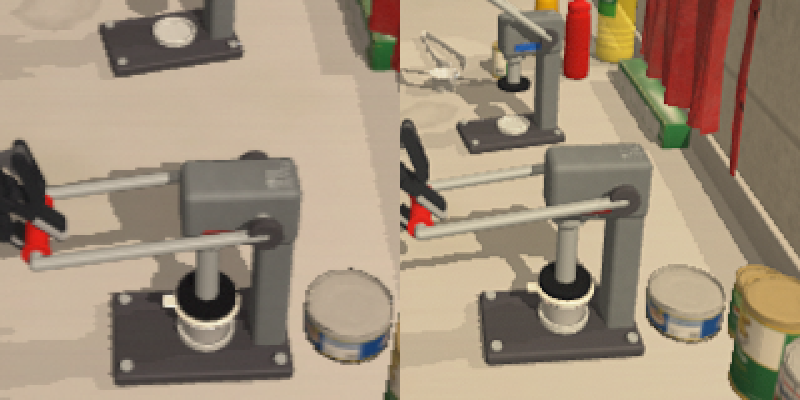

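The lever is nearly down and the ram is on the lid. I continue gently to the stop.

move_arm(increments=[[-2,0,-6,0,-1,0,10],[-1,0,-6,0.1,-1,0,10],[-1,0,-5,0,-1,0,10],[0,0,0,0,0,0,10],[0,0,0,0,0,0,10]])

```text
clock: 5.03
eef_pos: [0.3415, -0.2888, 0.2522]
tcp_rot: [2.293, 0.007, 1.625]
force: [9.2, 3.8, 9.9]
gripper_width: 0.0203
finger_force: 61.4
```

move_arm(increments=[[0,0,-3,0,-0.5,0,10],[0,0,0,0,0,0,10]])

```text
clock: 5.2
eef_pos: [0.3412, -0.2887, 0.249]
tcp_rot: [2.285, 0.007, 1.624]
force: [-4.5, 3.2, 17.0]
gripper_width: 0.0203
finger_force: 62.9
```

move_arm(increments=[[0,0,-3,0,0,0,10],[0,0,0,0,0,0,10]])

```text
clock: 5.37
eef_pos: [0.3415, -0.2888, 0.247]
tcp_rot: [2.283, 0.008, 1.625]
force: [-20.9, 10.3, 37.9]
gripper_width: 0.0204
finger_force: 65.7
```

The force has jumped, which means the stop is reached. Now I hold and look.

move_arm(increments=[[0,0,0,0,0,0,10],[0,0,0,0,0,0,10],[0,0,0,0,0,0,10],[0,0,0,0,0,0,10],[0,0,0,0,0,0,10],[0,0,0,0,0,0,10],[0,0,0,0,0,0,10],[0,0,0,0,0,0,10]])

```text
clock: 6.03
eef_pos: [0.3414, -0.2888, 0.2473]
tcp_rot: [2.283, 0.008, 1.625]
force: [-18.0, 8.6, 35.7]
gripper_width: 0.0204
finger_force: 65.3
```

```bash
python3 - <<'E'
from h import *
a=snap('scene');b=snap('side')
cv2.imwrite('pics/e.png',np.hstack([cv2.resize(a['img'][190:350,190:350],(400,400),interpolation=3),cv2.resize(b['img'][150:350,200:400],(400,400),interpolation=3)])[:,:,::-1])
o=env.observe();print(o['clock'],o['eef_pos'],o['tcp_rot'],o['force'])
from plan import rows
n=36;print(rows(np.linspace(.85,0,n+1)).astype(int).tolist(),np.degrees(.85/n))
E
```

```text
6.1333 [ 0.34140623 -0.28885322  0.24730387] [2.28265452 0.00782979 1.62482195] [-18.63670535   9.30927327  35.40948014]
[[2, 1, 7], [1, 0, 7], [2, 0, 8], [2, 0, 7], [3, 0, 7], [2, 0, 7], [3, 0, 7], [2, 0, 7], [3, 0, 7], [3, 1, 7], [4, 0, 7], [3, 0, 7], [4, 0, 6], [3, 0, 7], [4, 1, 6], [4, 0, 6], [4, 0, 7], [5, 0, 6], [4, 0, 6], [5, 1, 6], [4, 0, 6], [5, 0, 5], [5, 0, 6], [5, 1, 6], [6, 0, 5], [5, 0, 5], [6, 0, 5], [5, 1, 5], [6, 0, 5], [6, 0, 5], [6, 1, 4], [6, 0, 5], [6, 0, 4], [6, 0, 4], [7, 1, 4], [6, 0, 4]] 1.3528170162811104
```

View pics/e.png

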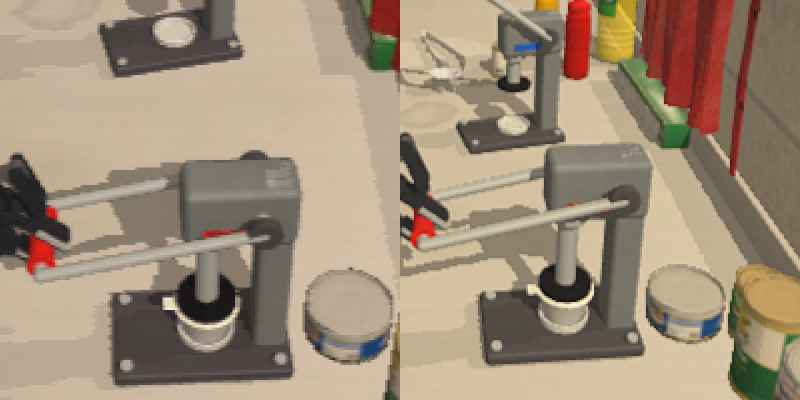

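The lever is at its stop with the arm below level, and the lid is flush under the ram. Now I ease back up.

move_arm(increments=[[2,1,7,-0.07,1.35,0,10],[1,0,7,-0.07,1.35,0,10],[2,0,8,-0.07,1.35,0,10],[2,0,7,-0.07,1.35,0,10],[3,0,7,-0.07,1.35,0,10],[2,0,7,-0.07,1.35,0,10],[3,0,7,-0.07,1.35,0,10],[2,0,7,-0.07,1.35,0,10],[3,0,7,-0.07,1.35,0,10],[3,1,7,-0.07,1.35,0,10],[4,0,7,-0.07,1.35,0,10],[3,0,7,-0.07,1.35,0,10]])

```text
clock: 7.13
eef_pos: [0.3705, -0.2868, 0.3308]
tcp_rot: [2.573, 0.007, 1.623]
force: [-4.4, -5.0, 7.1]
gripper_width: 0.0202
finger_force: 62.2
```

move_arm(increments=[[4,0,6,-0.07,1.35,0,10],[3,0,7,-0.07,1.35,0,10],[4,1,6,-0.07,1.35,0,10],[4,0,6,-0.07,1.35,0,10],[4,0,7,-0.07,1.35,0,10],[5,0,6,-0.07,1.35,0,10],[4,0,6,-0.07,1.35,0,10],[5,1,6,-0.07,1.35,0,10],[4,0,6,-0.07,1.35,0,10],[5,0,5,-0.07,1.35,0,10],[5,0,6,-0.07,1.35,0,10],[5,1,6,-0.07,1.35,0,10]])

```text
clock: 8.13
eef_pos: [0.4214, -0.2839, 0.4034]
tcp_rot: [2.859, 0.007, 1.623]
force: [-19.5, -12.3, 12.5]
gripper_width: 0.0204
finger_force: 63.2
```

move_arm(increments=[[4,0,5,-0.07,1.35,0,10],[5,0,5,-0.07,1.35,0,10],[6,0,5,-0.07,1.35,0,10],[5,0,5,-0.07,1.35,0,10],[6,0,5,-0.07,1.35,0,10],[6,0,5,-0.07,1.35,0,10],[6,0,5,-0.07,1.35,0,10],[6,0,5,-0.07,1.35,0,10],[6,0,4,-0.07,1.35,0,10],[6,0,4,-0.07,1.35,0,10],[6,0,4,-0.07,1.35,0,10]])

```text
clock: 9.05
eef_pos: [0.4836, -0.282, 0.4554]
tcp_rot: [3.117, 0.0, 1.627]
force: [-14.1, 17.0, 13.1]
gripper_width: 0.0204
finger_force: 63.0
```

move_arm(increments=[[5,0,4,0,1.35,0,10],[2,0,2,0,0,0,10],[0,0,0,0,0,0,10],[0,0,0,0,0,0,10]])

```text
clock: 9.38
eef_pos: [0.4909, -0.2819, 0.461]
tcp_rot: [3.139, -0.001, 1.628]
force: [-11.3, 16.3, 9.7]
gripper_width: 0.0202
finger_force: 62.7
```

```bash
python3 - <<'E'
from h import *
a=snap('scene');b=snap('side')
cv2.imwrite('pics/f.png',np.hstack([cv2.resize(a['img'][190:350,190:350],(400,400),interpolation=3),cv2.resize(b['img'][150:350,200:400],(400,400),interpolation=3)])[:,:,::-1])
o=env.observe();print(o['clock'],o['eef_pos'],o['tcp_rot'],o['force'])
E
```

```text
9.4833 [ 0.49078579 -0.28191425  0.46099103] [ 3.13912577e+00 -1.33083980e-03  1.62766623e+00] [-10.25527792  16.2062771    9.62476099]
```

View pics/f.png

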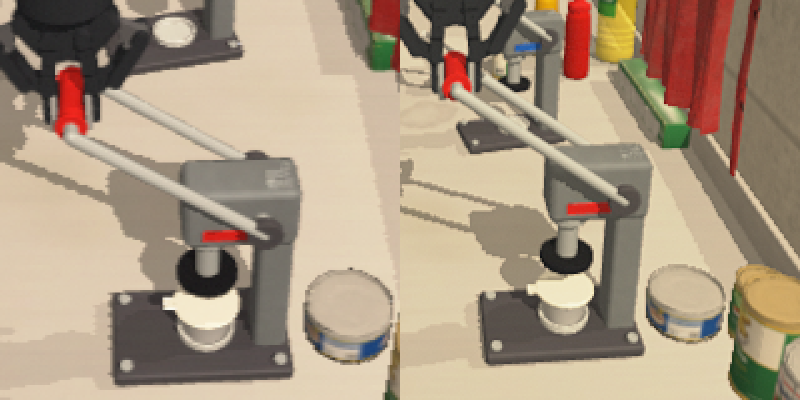

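The lever is back within 2–3 mm of rest, and the lid is flat on the cup. A small final rise, then I open.

move_arm(increments=[[1,1,1,0,0.2,0,10],[1,1,1,0,0,0,10],[0,0,0,0,0,0,10],[0,0,0,0,0,0,10]])

```text
clock: 9.82
eef_pos: [0.4928, -0.2811, 0.463]
tcp_rot: [-3.14, 0.002, 1.627]
force: [-9.1, 1.8, 7.0]
gripper_width: 0.0205
finger_force: 62.4
```

move_arm(increments=[[0,0,0,0,0,0,25],[0,0,0,0,0,0,40],[0,0,0,0,0,0,60],[0,0,0,0,0,0,85],[0,0,0,0,0,0,85],[0,0,0,0,0,0,85],[0,0,0,0,0,0,85],[0,0,0,0,0,0,85]])

```text
clock: 10.48
eef_pos: [0.4935, -0.2813, 0.4627]
tcp_rot: [3.141, 0.002, 1.627]
force: [0.3, -0.4, 0.1]
gripper_width: 0.0852
finger_force: 0.0
```

move_arm(increments=[[0,0,10,0,0,0,85],[0,0,20,0,0,0,85],[0,0,20,0,0,0,85],[0,0,20,0,0,0,85],[0,0,10,0,0,0,85],[-20,0,0,0,0,0,85],[-30,0,0,0,0,0,85],[-30,0,0,0,0,0,85],[-20,0,0,0,0,0,85],[0,0,0,0,0,0,85],[0,0,0,0,0,0,85]])

```text
clock: 11.4
eef_pos: [0.3927, -0.2812, 0.5434]
tcp_rot: [3.14, 0.003, 1.626]
force: [0.9, -1.0, -0.1]
gripper_width: 0.0851
finger_force: 0.0
```

```bash
python3 - <<'E'
from h import *
a=snap('scene');b=snap('side')
cv2.imwrite('pics/g.png',np.hstack([cv2.resize(a['img'][190:350,190:350],(400,400),interpolation=3),cv2.resize(b['img'][150:350,200:400],(400,400),interpolation=3)])[:,:,::-1])
o=env.observe();print(o['clock'],o['eef_pos'],o['force'])
E
```

```text
11.5 [ 0.39390834 -0.28132917  0.54265353] [ 0.46822463 -0.65824862 -0.16153884]
```

View pics/g.png

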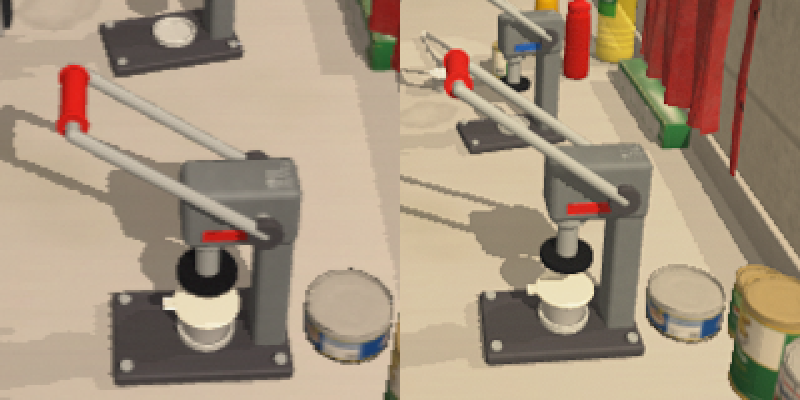

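The handle is back at rest and free, the lid sits visibly lower on the cup (its tab moved down about 6 px at roughly 1 mm/px), and the blue press is untouched.

```bash
python3 -c "
from rig import env
print(env.hand_in())"
```

```text
the job is handed in; nothing more can be done
None
```

I handed the job in at about 11.5 s: I pulled the red handle down to its stop, held it there about 0.7 s, eased it back up to rest and let go, and the camera shows the lid about 6 mm lower on the cup; I left the blue press alone.

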